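# Press a pastry tin's lid home with the outer ring of a nested control

### The job

Push the small press's tray, with its pastry tin, all the way in under the press head. Then turn only the outer ring of the nested control on top of the press clockwise until the head has pushed the tin's lid fully home, and leave the head clamped firmly on it: go by feel, with no more than about 35 N on the lid, since the tin dents. Leave the inner knob at its setting and everything else on the table where it is.

Things in the scene. Friction and masses are not known exactly. Their poses are not given: they have to be found in the camera images.
- press: grey portal press fixed to the table. Origin under its centre, on the table; ring, knob, head and (tray in) tin lie on its z axis; its x axis points the way the tray is pushed in. Base 190 (x) by 215 (y) by 12 mm, posts 28 mm wide at y = +-88 mm, beam 82 (x) by 206 (y) mm from 150 to 185 mm up; flat dial plate 74 mm across on it, top at 188 mm
- tray_handle (a point): centre of the tray's handle: an upright steel plate 12 mm thick along the press's x, 50 mm wide, from 22 to 72 mm above the table (this point at 47 mm), at the tray's front end, 111 mm before the tin's axis. The space in front of it is free
- tray (a joint): how far the tray (185 by 108 mm) is pulled out of the press towards its front, m: 0 fully in at a firm stop (tin under the head), up to 0.085. It slides with about 2.5 N of friction and stays where it is left
- tin_rim (a point): centre of the rim (72 mm above the table) of the round metal tin, 84 mm across and 50 mm tall, fixed in the tray. Firmly clamped is 15 N or more on the lid (0.15 N m more at the ring than in free turning); the tin dents above 35 N (0.35 N m more). Right is 0.2 N m more than readings taken in the same way in free turning
- lid_top (a point): centre of the top of the tin's lid (88 mm across, 8 mm thick). Its underside is 4 to 8 mm above the rim at first; fully home it lies on the rim, this point then 8 mm above tin_rim. It slides down under about 12 N (0.12 N m at the ring) and stays where pushed; once it is home the force rises by about 80 N per further radian of the ring
- ring_center (a point): on the axis of the outer ring, half-way up: a knurled aluminium ring 58 mm across, from 190 to 210 mm above the table (this point at 200 mm), 2 mm above the dial plate. Gripped across its diameter from above, in any direction, the inner knob standing up between the fingers
- ring (a joint): turn of the outer ring, rad, growing clockwise from above (0 to 3.4). Each radian lowers the head 10 mm. It takes 0.3 N m plus 0.01 N m per N of the head on the lid, and stays where left, holding the force. The head's white pad (68 mm across) sits at a height that differs each time, so where it meets the lid is unknown: after 0.25 rad at the least; in all the ring turns 1.3 to 2.4 rad
- fine_mark (a point): the white mark on the inner knob's bar, 15 mm off the axis, 235 mm above the table. The inner knob is black, 38 mm across, from 211 to 229 mm above the table, with a bar 34 by 8 mm on top up to 235 mm. It turns at a touch (0.02 N m) and must keep its setting
- spare_lid: bystander: loose metal lid 88 mm across, 8 mm thick, lying beside the press on its left; origin under its centre
- spare_tin: bystander: closed metal tin 84 mm across, 58 mm tall, standing beside the press on its right; origin under its centre
- jar: bystander: amber glass jar 60 mm across, 90 mm tall, at the left front of the press; origin under its centre
- bowl: bystander: steel bowl 120 mm across, 50 mm tall, on the left; origin under its centre
- brush: bystander: pastry brush lying on the left
- scraper: bystander: spatula lying on the right
- cup: bystander: white cup 74 mm across, 90 mm tall, on the right; origin under its centre

How it is judged:
By the outcome, as a careful person would: the job done as asked, in the order asked, and still so for the second after the job is handed in, with the robot touching nothing.
It also fails if it takes over 67 s, if anything falls off the work surface, if the arm or the gripper's body presses on something with over 40 N, if the wrist force passes 120 N, or if a joint passes its speed limit or range.

### The arm

A 7-joint arm with a two-finger parallel gripper is mounted at the origin on the work surface. World frame = base frame: x ahead of the robot, y to its left, z up, the work surface at z = 0. Lengths are in mm, angles in rad, forces in N, time in s.
With the tool pointing down it reaches from about 400 to 875 mm from the base axis. Payload 19.3 kg.
Tool frame: the origin (TCP) lies at the very end of the fingers, on their centre line; the grasp point (between the pads) lies 19 mm behind it (grip_point_offset is the z of the grasp point in the tool frame, in mm); z points along the fingers, y is the line along which they close (so a half turn about z gives the same grasp; the last joint's range is limited). The gripper opens to 85 mm and grips with 20 to 120 N. Pads are 22 mm wide; open, the fingers measure 114 mm over their backs; the gripper's body (76 mm by 85 mm) begins 54 mm behind the grasp point. The pads swing forward as they close: fully open they stand 13 mm farther back than shut.
Start: joints at [-1.247, 0.521, -0.036, 1.599, 0.021, 1.021, -0.113], TCP at [239.83, 577.144, 194.191] pointing down, gripper open.
Joint ranges: [-2.91, 2.91], [-0.3, 2.13], [-1.5, 1.42], [0.17, 2.43], [-1.26, 4.41], [0.16, 1.93], [-2.52, 2.52]. Speed limits (rad/s): [1.89, 1.89, 2.39, 2.39, 3.01, 3.01, 3.01].

### API

Orientations are given as a 3x3 rotation matrix whose columns are the frame's x, y, z axes.
In Python, from workcell import movep, movel, goto_joints, open_gripper, clamp, wait, inverse_kinematics, read_state, camera, PlanningError, finish_job, grip_point_offset gives the robot as it stands. Calls block until the motion is done:
- movep(position, orientation): joint-space move of the TCP to a pose.
- movel(position, frame=None, max_speed=150, guard=None): straight line of the TCP; frame=None keeps the orientation; max_speed is the mean speed in mm/s. With guard (N) it stops when the force on the tool has changed by that much, and returns True; else False.
- goto_joints(angles): joint-space move.
- open_gripper() and clamp(): open the fingers fully, or close them until they stop; the grip force is fixed at half the most.
- wait(seconds).
- inverse_kinematics(position, orientation): joint angles nearest the present ones, or None.
- read_state(): the state.
- camera(name): name is "scene" or "top" or "wrist"; returns a dict with "image" (480x640x3 uint8, blue, green, red), "range_z" (480x640 float32, mm along the optical axis (not along the pixel's ray), 0 where there is no reading), "fx", "fy", "cx", "cy" (pixels), "cam_to_world" (4x4, takes a point from camera to world coordinates). Camera axes: x right, y up, looking along -z (the intrinsics and any distortion apply to the point x, -y, -z); pixel columns grow to the right and rows downward; lengths in mm; the calibration is good to about 2 mm. The wrist camera is an equidistant fisheye: a pixel r from the principal point sees the ray r / f radians off the axis. A picture is of the moment at which its call begins.
A pose or a line that the arm cannot do raises PlanningError and nothing moves.
- finish_job(): hands the job in; it is judged then, once.
The state is a dict: "time": time; "qpos": joint angles; "qvel": joint speeds; "joint_efforts": joint torques, N m; "eef_pos": TCP position; "tool_rot": TCP orientation; "ft_force": force on the tool from outside, world axes, zero at the start; "torque": the same for the moment, N m; "finger_gap": finger opening in mm; "gripper_force": force on a finger pad.
Only numpy, scipy, OpenCV 4.12 (cv2) and the standard library are available. Lean on these libraries where they do the work, as an engineer would, in place of code of your own. Each camera call takes 0.05 s, during which the arm holds its last target. There are 200 camera calls.

## Working session

There is one attempt and no reset: what is moved stays moved. The work goes in short steps, each a Python script; the robot and the scene stay as the last script left them, time stands still between calls to the robot, and variables do not carry over. Pictures are saved under pics/ and viewed, at most 10 in all, crops included, and the job is handed in when it is done.

```bash
ls; mkdir -p pics
python3 - <<'E'
from workcell import *
import cv2, numpy as np
for n in ("top","scene"):
    c=camera(n); cv2.imwrite(f"pics/{n}0.png",c["image"]); np.savez(f"pics/{n}0.npz",**c)
    print(n,c["fx"],c["fy"],c["cx"],c["cy"],np.round(c["cam_to_world"],3).tolist(),(c["range_z"]>0).mean())
s=read_state(); print(s, grip_point_offset)
E
```

```text
pics
top 460.84084879576994 460.84084879576994 322.95694980212494 245.12438310604705 [[0.024, 0.981, -0.193, 288.483], [-1.0, 0.023, -0.006, -9.168], [-0.001, 0.193, 0.981, 1478.374], [0.0, 0.0, 0.0, 1.0]] 0.99609375
scene 580.114728852038 580.114728852038 318.6275572355333 244.95953767696727 [[-0.8, -0.336, 0.497, 1481.525], [0.599, -0.424, 0.679, 1290.605], [-0.018, 0.841, 0.541, 1191.499], [0.0, 0.0, 0.0, 1.0]] 0.9622135416666666
{'time': 0.1, 'qpos': array([-1.24722184,  0.52193562, -0.03636116,  1.59993782,  0.02121194,
        1.0210849 , -0.11281682]), 'qvel': array([ 0.00081116, -0.00111793, -0.00088705, -0.00230445,  0.00187013,
        0.00135426, -0.00026529]), 'joint_efforts': array([ 4.66305879e-03, -9.28474402e+01,  1.98416814e+00, -3.70527720e+01,
        1.82063878e-02,  5.22806149e-03,  8.02327463e-05]), 'eef_pos': array([239.68971103, 576.85783322, 193.69935354]), 'tool_rot': array([[-9.23470326e-01,  3.83669723e-01, -3.19044719e-04],
       [ 3.83669850e-01,  9.23469862e-01, -9.26963430e-04],
       [-6.10196196e-05, -9.78431060e-04, -9.99999519e-01]]), 'ft_force': array([ 0.69535361,  0.04342658, -0.07078943]), 'torque': array([0.02420397, 0.02686127, 0.02251145]), 'gripper_force': 0.0, 'finger_gap': 85.14332080296585} -18.700000000000003
```

View pics/top0.png

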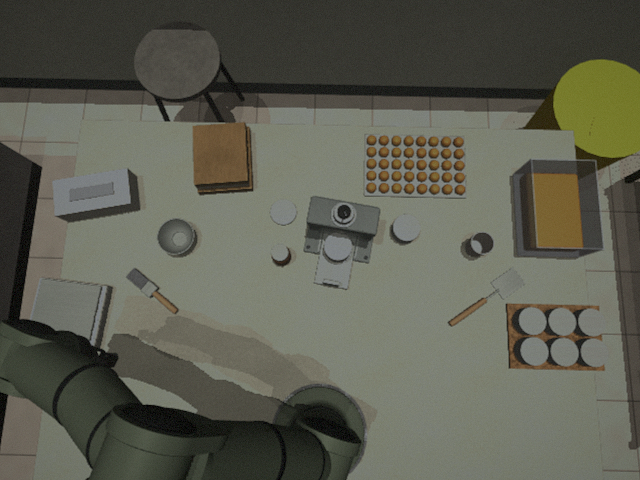

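View pics/scene0.png

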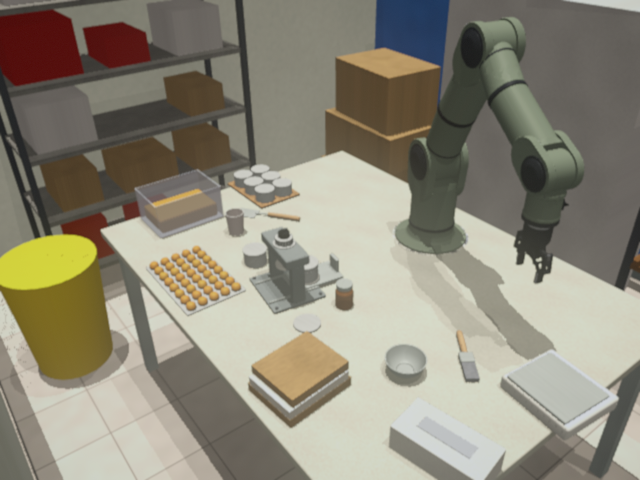

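The top view shows the press at about (343,213), with the beam and ring on it, the lid at (337,248) and the handle at (331,286). The jar is at (282,255), the spare lid at (284,212) and the spare tin at (405,229). The tray faces the robot, so I'll measure it from the depth image.

```bash
cat > h.py <<'E'
import numpy as np, cv2
def cloud(c):
    v,u=np.mgrid[0:480,0:640]; z=c["range_z"]
    p=np.stack([(u-c["cx"])/c["fx"]*z,-(v-c["cy"])/c["fy"]*z,-z,np.ones_like(z)],-1)
    return (p@np.asarray(c["cam_to_world"]).T)[...,:3]
def rect(p):
    (c,s,a)=cv2.minAreaRect(p[:,:2].astype(np.float32)); return np.round(c,1),np.round(s,1),round(a,1),len(p)
E
python3 - <<'E'
from h import *
c=np.load("pics/top0.npz"); P=cloud(c)
roi=np.zeros((480,640),bool); roi[180:300,300:385]=1
for n,lo,hi in (("beam",178,187.5),("plate",186.5,195),("ring",200,216),("knob",224,240),("rim/lid",74,92),("handle",60,76),("base",8,16),("tray",17,30),("table",-5,5)):
    m=roi&(P[...,2]>lo)&(P[...,2]<hi); q=P[m]
    if n=="handle": q=P[m&(np.arange(480)[:,None]>272)]
    if len(q)>3: print(n,*rect(q),"zmed",np.median(q[:,2]).round(1))
for n,u,v in (("jar",282,255),("sparelid",284,212),("sparetin",405,229)): print(n,P[v,u].round())
im=cv2.resize(c["image"][180:300,290:420],None,fx=6,fy=5*1.0,interpolation=cv2.INTER_CUBIC)[:600,:800]
cv2.imwrite("pics/crop.png",im)
E
```

```text
beam [632.9 -56.5] [205.4  83.4] 80.8 1210 zmed 184.6
plate [632.5 -55.7] [201.8  79.4] 81.4 577 zmed 188.0
ring [632.8 -56.3] [58.4 57.4] 70.3 187 zmed 209.5
knob [633.3 -55.7] [33.8 36.7] 89.8 138 zmed 230.2
rim/lid [527.6 -39.3] [177.4 168.8] 80.8 595 zmed 87.4
handle [450.4 -26.8] [48.4 12.5] 81.2 61 zmed 71.5
base [610.6 -60.3] [277.1 387.7] 89.9 773 zmed 12.2
tray [632.1 -61.6] [204.9 390.5] 76.3 1271 zmed 22.3
table [605.5 -63.3] [400.5 281.5] 1.4 4356 zmed 0.2
jar [527. 123.  94.]
sparelid [686. 130.  10.]
sparetin [ 626. -259.   59.]
```

View pics/crop.png

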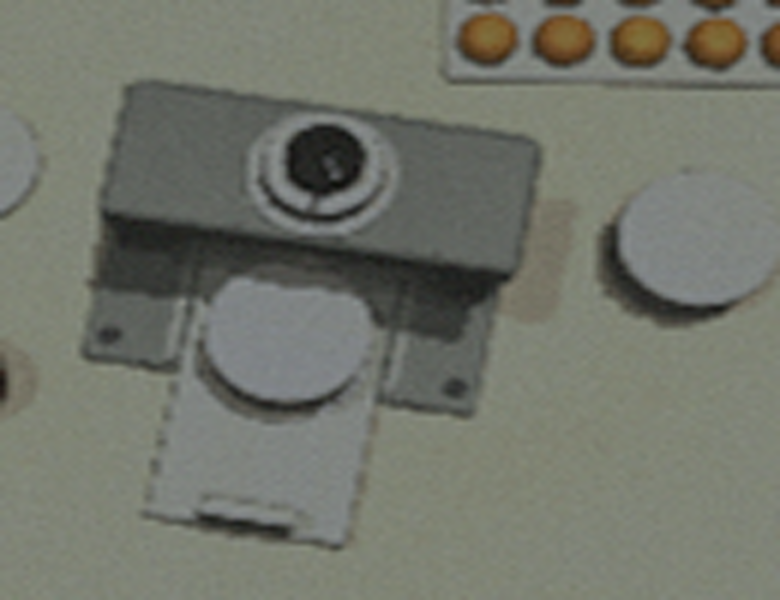

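The measurements are consistent. The press centre is (632.8, -56.4) and its x axis sits at -9.2°. The handle top is at 71.5, and the handle is 184.8 mm from the axis, so the tray is 74 mm out. Next I'll close the fingers, touch the table lightly to check the tip height, and push the tray in.

```bash
cat >> h.py <<'E'
from workcell import *
C=np.array([632.8,-56.4]); a=np.radians(-9.2); d=np.array([np.cos(a),np.sin(a)])
def R(yaw):  # tool down, tool y axis at yaw
    y=np.array([np.cos(yaw),np.sin(yaw),0]); z=np.array([0,0,-1.]); return np.column_stack([np.cross(y,z),y,z])
def at(s,z): return [*(C+s*d),z]   # s mm along press x from its axis
def st(): 
    s=read_state(); print(round(s["time"],2),s["eef_pos"].round(1),"F",s["ft_force"].round(2),"T",s["torque"].round(3),"gap",round(s["finger_gap"],1),"q7",s["qpos"][6].round(3)); return s
E
python3 - <<'E'
from h import *
Y=a+np.pi/2
clamp()
movep(at(-221,140),R(Y)); st()
movel(at(-221,12),R(Y)); st()
print(movel(at(-221,-4),R(Y),15,guard=4)); st()
movel(at(-221,38),R(Y)); st()
for i in range(4):
    g=movel(at(-122,38),R(Y),45,guard=10); s=st(); p=(s["eef_pos"][:2]-C)@d; print(g,p.round(1))
    if p>-132: break
c=camera("top"); cv2.imwrite("pics/top1.png",c["image"]); P=cloud(c)
E
```

```text
3.1 [415.  -20.5 140. ] F [-0.01 -0.28 -0.07] T [ 0.011 -0.012 -0.038] gap -0.0 q7 1.436
4.1 [415.  -21.   12.5] F [ 0.82  0.17 -0.02] T [0.034 0.004 0.007] gap 0.1 q7 1.537
False
5.32 [414.7 -21.1  -3.9] F [-0.55  0.19 -0.5 ] T [ 0.056  0.052 -0.019] gap 0.0 q7 1.545
5.75 [415.  -20.9  38.3] F [-0.18  0.82 -0.54] T [-0.001  0.046  0.008] gap 0.2 q7 1.523
8.1 [512.2 -36.8  38. ] F [-2.27  1.83  0.52] T [ 0.129  0.528 -0.01 ] gap 0.0 q7 1.55
False -122.2
```

The push ended without reaching the stop: force is still about 2.9 N, which is just sliding friction. I'll keep pushing until it stops.

Run:
```python
from h import *
g=movel(at(-106,38),None,25,guard=12); s=st(); print(g,((s["eef_pos"][:2]-C)@d).round(1))
c=camera("scene"); cv2.imwrite("pics/s2.png",cv2.resize(c["image"][180:340,220:380],(640,600))); cv2.imwrite("pics/s2f.png",c["image"])
```

```text
8.94 [528.5 -39.6  38.1] F [-0.17 -0.1   0.42] T [-0.058  0.019 -0.033] gap 0.1 q7 1.553
False -105.7
```

View pics/s2.png

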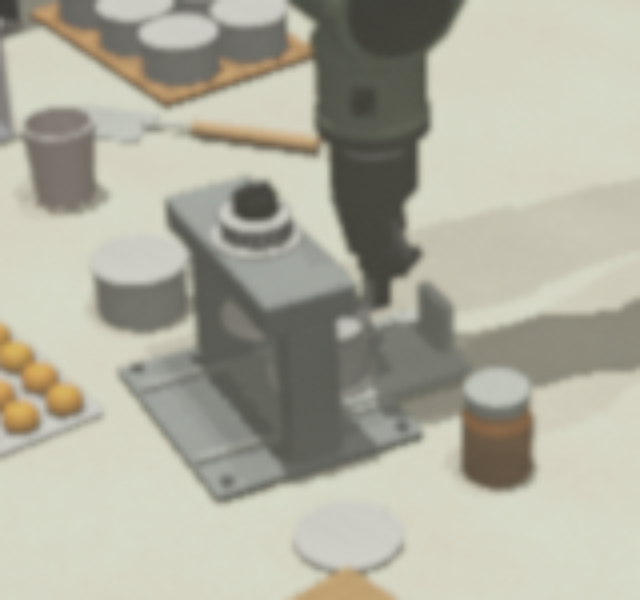

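The picture shows the handle at (435,315) still out, with the closed fingers at (380,300) on the press side of it. So they passed over or beside the handle. Before moving again I'll measure where the fingertips really are.

Run:
```python
from h import *
s=st(); T=s["eef_pos"]
for n in ("scene","top"):
    c=camera(n); M=np.linalg.inv(c["cam_to_world"]); P=cloud(c)
    def px(w): q=M[:3,:3]@w+M[:3,3]; return np.round([c["cx"]+c["fx"]*q[0]/-q[2], c["cy"]-c["fy"]*q[1]/-q[2]],1)
    print(n,"TCP px",px(T), "handle orig px",px(np.array([450.4,-26.8,72])))
    # press-frame points near gripper
    X=(P[...,:2]-C)@d; Yp=(P[...,:2]-C)@np.array([-d[1],d[0]]); Z=P[...,2]
    g=(c["image"].max(-1)<75)&(X>-160)&(X<-60)&(abs(Yp)<60)&(Z>20)&(Z<250)
    if g.sum(): 
        i=np.argsort(Z[g])[:12]; print("low dark",np.c_[X[g],Yp[g],Z[g]][i].round().tolist())
    h=(X>-240)&(X<-100)&(abs(Yp)<30)&(Z>60)&(Z<76)&(c["image"].max(-1)>60)
    if h.sum()>3: q=np.c_[X[h],Yp[h],Z[h]]; print("60-76:",h.sum(),np.percentile(q,[5,50,95],axis=0).round().tolist())
```

```text
8.99 [528.4 -39.5  38.1] F [ 0.71 -0.16 -0.55] T [-0.009  0.05  -0.041] gap -0.1 q7 1.553
scene TCP px [314.5 269.6] handle orig px [334.5 255.2]
low dark [[-106.0, 5.0, 85.0], [-104.0, 18.0, 89.0], [-106.0, 14.0, 91.0], [-96.0, 17.0, 92.0], [-101.0, 8.0, 92.0], [-98.0, 15.0, 94.0], [-112.0, -5.0, 94.0], [-106.0, 14.0, 95.0], [-107.0, 12.0, 98.0], [-102.0, 13.0, 99.0], [-99.0, 19.0, 100.0], [-102.0, 7.0, 100.0]]
60-76: 49 [[-166.0, -19.0, 63.0], [-157.0, 6.0, 69.0], [-151.0, 25.0, 75.0]]
top TCP px [334.9 258.9] handle orig px [330.5 282.2]
```

```bash
python3 -c "
import cv2
i=cv2.imread('pics/top1.png')[190:310,280:440]; cv2.imwrite('pics/t1c.png',cv2.resize(i,(800,600)))"
```

```text
(no output)
```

View pics/t1c.png

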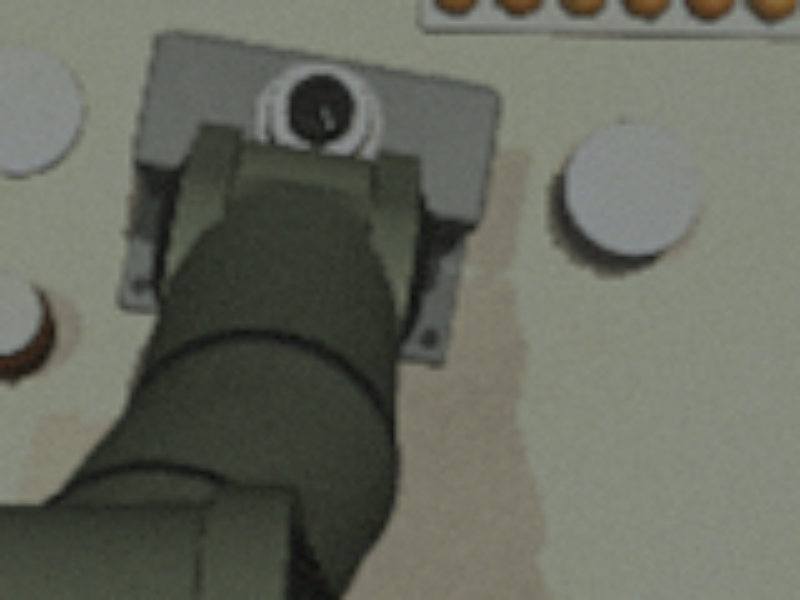

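The handle moved from -185 to about -158 and the fingers then slid over it. The top view shows only the arm over the tray. The visible fingertips look about 30 mm higher than the reported TCP. I'll lift and measure the tip against the reported TCP in free air.

Run:
```python
from h import *
def low(c,T):
    M=np.linalg.inv(c["cam_to_world"]); P=cloud(c)
    def px(w): q=M[:3,:3]@w+M[:3,3]; return np.round([c["cx"]+c["fx"]*q[0]/-q[2], c["cy"]-c["fy"]*q[1]/-q[2]],1)
    print("TCP px",px(T),"TCP+40up px",px(T+[0,0,40]))
    g=(np.hypot(P[...,0]-T[0],P[...,1]-T[1])<75)&(P[...,2]>T[2]-60)
    q=P[g]; q=q[np.argsort(q[:,2])[:8]]; print("lowest near axis, rel TCP",(q-T).round().tolist()); return px(T)
c=dict(np.load("pics/scene0.npz")); low(c,np.array([239.7,576.9,193.7]))
movel([*read_state()["eef_pos"][:2],150]); movel(at(-221,150)); s=st()
c=camera("scene"); p=low(c,s["eef_pos"]).astype(int)
im=c["image"].copy(); cv2.circle(im,tuple(int(x) for x in p),2,(0,0,255),-1)
cv2.imwrite("pics/s3.png",cv2.resize(im[p[1]-90:p[1]+70,p[0]-110:p[0]+70],(675,600)))
t=camera("top"); P=cloud(t); X=(P[...,:2]-C)@d; Yp=(P[...,:2]-C)@np.array([-d[1],d[0]]); Z=P[...,2]
h=(X>-200)&(X<-100)&(abs(Yp)<40)&(Z>60)&(Z<76); 
if h.sum(): print("handle(top)",h.sum(),np.percentile(np.c_[X[h],Yp[h],Z[h]],[5,50,95],axis=0).round().tolist())
P=cloud(c); X=(P[...,:2]-C)@d; Yp=(P[...,:2]-C)@np.array([-d[1],d[0]]); Z=P[...,2]
h=(X>-200)&(X<-100)&(abs(Yp)<40)&(Z>66)&(Z<76); print("handle(scene)",h.sum(),np.percentile(np.c_[X[h],Yp[h],Z[h]],[5,50,95],axis=0).round().tolist())
```

```text
TCP px [524.9 286.9] TCP+40up px [527.4 275.4]
lowest near axis, rel TCP [[-16.0, -42.0, 49.0], [22.0, 39.0, 49.0], [26.0, 41.0, 50.0], [23.0, 33.0, 50.0], [-12.0, -43.0, 50.0], [-18.0, -44.0, 50.0], [25.0, 44.0, 50.0], [-16.0, -39.0, 50.0]]
10.91 [415.4 -21.1 150. ] F [ 0.2  -0.71  0.52] T [ 0.02  -0.001  0.054] gap -0.3 q7 1.424
TCP px [343.5 233.5] TCP+40up px [343.6 223.4]
lowest near axis, rel TCP [[-9.0, 2.0, 35.0], [7.0, -11.0, 35.0], [3.0, 6.0, 38.0], [3.0, 11.0, 40.0], [10.0, 9.0, 42.0], [14.0, 8.0, 43.0], [7.0, 6.0, 43.0], [10.0, 4.0, 43.0]]
handle(scene) 36 [[-163.0, -20.0, 67.0], [-156.0, 8.0, 70.0], [-152.0, 28.0, 74.0]]
```

View pics/s3.png

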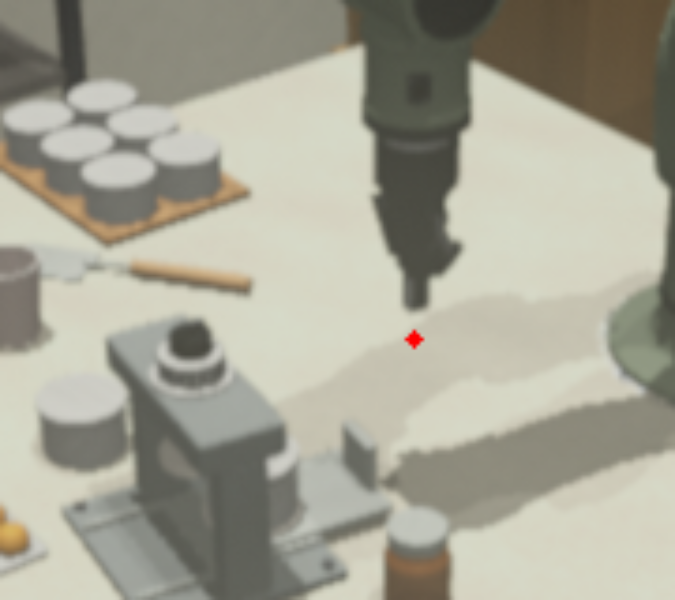

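The picture shows the shut fingertips at crop (415,308) and the reported TCP marked at (414,339). Depth agrees: the real tips are about 34 mm behind the reported TCP when shut and about 49 mm when open. Laterally they are fine. I'll get the exact offset by a light table touch, then push with the corrected height.

Run:
```python
from h import *
movel(at(-221,-22)); st()
g=movel(at(-221,-46),None,15,guard=4); s=st(); print("touch",g); off=-s["eef_pos"][2]
movel(at(-221,max(40-off,-5) if g else 5)); 
for i in range(4):
    g=movel(at(-112,5),None,40,guard=10); s=st(); p=(s["eef_pos"][:2]-C)@d; print(g,p.round(1))
    if not g or p>-135: break
c=camera("scene"); P=cloud(c); X=(P[...,:2]-C)@d; Yp=(P[...,:2]-C)@np.array([-d[1],d[0]]); Z=P[...,2]
h=(X>-200)&(X<-95)&(abs(Yp)<40)&(Z>66)&(Z<76); print("handle",h.sum(),np.percentile(np.c_[X[h],Yp[h],Z[h]],[5,50,95],axis=0).round().tolist())
```

```text
12.31 [415.  -21.1 -21.5] F [ 0.06 -0.12  0.02] T [-0.035 -0.017 -0.002] gap 0.0 q7 1.544
13.32 [414.6 -21.1 -37.1] F [-2.04 -0.05 12.8 ] T [ 0.1    0.235 -0.033] gap -0.0 q7 1.55
touch True
15.82 [507.8 -36.2   4.3] F [-0.58 -0.2   0.04] T [ 0.015 -0.049 -0.024] gap 0.1 q7 1.553
True -126.6
handle 45 [[-124.0, -21.0, 67.0], [-109.0, 2.0, 70.0], [-100.0, 24.0, 74.0]]
```

The tips are 36 mm behind the reported TCP, and the handle now sits at about -111, which is fully in. I'll confirm the stop with a second nudge, then go above the ring, take one wrist look and grip.

Run:
```python
from h import *
g=movel(at(-115,5),None,25,guard=12); s=st(); print(g,((s["eef_pos"][:2]-C)@d).round(1))
movel(at(-165,5)); movel(at(-165,230)); open_gripper()
movel(at(0,230)); st()
c=camera("wrist"); cv2.imwrite("pics/w1.png",c["image"]); np.savez("pics/w1.npz",**c)
t=camera("top"); 
c2=camera("scene"); P=cloud(c2); X=(P[...,:2]-C)@d; Yp=(P[...,:2]-C)@np.array([-d[1],d[0]]); Z=P[...,2]
h=(X>-200)&(X<-95)&(abs(Yp)<40)&(Z>66)&(Z<76); print("handle",h.sum(),np.percentile(np.c_[X[h],Yp[h],Z[h]],[5,50,95],axis=0).round().tolist())
```

```text
16.11 [507.7 -36.3   3.9] F [-0.5  -0.68  0.07] T [-0.029  0.049 -0.002] gap 0.0 q7 1.553
True -126.7
20.19 [632.4 -56.3 230. ] F [-0.16  0.42  0.61] T [-0.064  0.011 -0.009] gap 85.0 q7 1.531
handle 35 [[-113.0, -22.0, 67.0], [-104.0, 4.0, 71.0], [-99.0, 27.0, 74.0]]
```

View pics/w1.png

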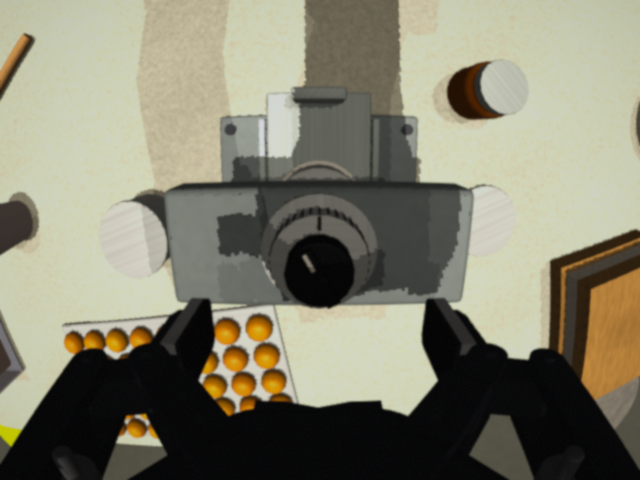

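The wrist view shows the fingers' inner faces at about x=211 and x=424 (midline 318), and the ring and knob centred at x≈320, so the alignment along the closing line is within about 1 mm. The tray is in, with its handle at (320,93). I'll check the knob centre from the wrist depth, then grip and turn in small steps.

Run:
```python
from h import *
c=np.load("pics/w1.npz"); v,u=np.mgrid[0:480,0:640]; x=u-c["cx"]; y=v-c["cy"]; r=np.hypot(x,y)+1e-9; th=r/c["fx"]; z=c["range_z"]
k=np.tan(th)/r*z; P=(np.stack([x*k,-y*k,-z,np.ones_like(z)],-1)@c["cam_to_world"].T)[...,:3]
for n,lo,hi,R0 in (("knob",224,240,40),("ring",203,214,50),("plate+beam",181,187,150)):
    m=(P[...,2]>lo)&(P[...,2]<hi)&(np.hypot(*(P[...,:2]-C).transpose(2,0,1))<R0)&(th<1.2)
    q=P[m]; print(n,len(q),*rect(q),np.median(q[:,2]).round(1), "circ",np.round(cv2.minEnclosingCircle(q[:,:2].astype(np.float32))[0],1))
```

```text
knob 3740 [634.2 -56.2] [36.2 37.3] 19.5 3740 228.8 circ [634.9 -56.1]
ring 3533 [634.6 -56.3] [58.9 58.7] 84.8 3533 209.5 circ [635.1 -56.1]
plate+beam 24742 [634.6 -55.9] [204.5  81.6] 80.9 24742 184.5 circ [635.2 -56.2]
```

Run:
```python
from h import *
G=[633.9,-56.2]
movel([*G,212],None,150); print(movel([*G,153],None,60,guard=6)); st()
clamp(); st(); wait(0.2); s=st(); print(s["gripper_force"], s["qpos"].round(3))
c=camera("wrist"); cv2.imwrite("pics/w2.png",c["image"])
```

```text
False
21.74 [634.1 -56.2 153.4] F [-0.88 -0.92  0.83] T [-0.026  0.07   0.006] gap 85.8 q7 1.548
22.14 [634.1 -56.  153.8] F [-3.27  1.36  9.26] T [0.386 0.653 0.022] gap 56.1 q7 1.548
22.34 [634.1 -56.  153.9] F [-3.53  0.8   9.6 ] T [0.356 0.667 0.021] gap 56.1 q7 1.548
61.94126486778259 [-0.166  0.599  0.246  1.611 -0.169  0.958  1.548]
```

View pics/w2.png

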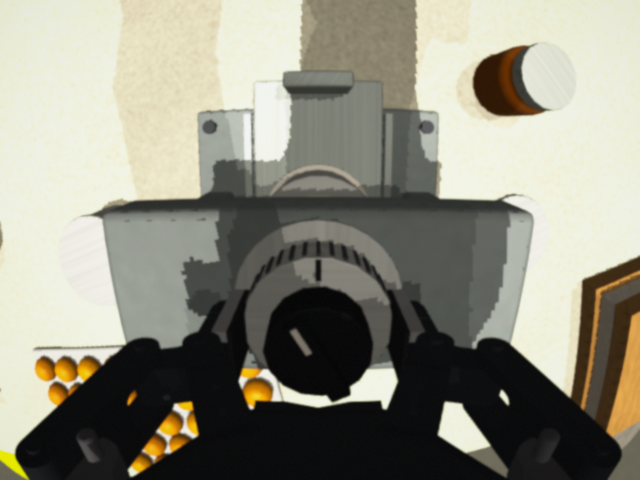

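The grip is good: both pads are on the ring at about (235,320) and (400,320), the gap is 56 mm, and the knob is free between the fingers. Fz is 9.6 N, so I'll raise a little to unload that, then turn the first 0.24 rad, which is certain to be free, for the baseline.

```bash
cat >> h.py <<'E'
def turn(q,dq):
    q=q.copy(); q[6]-=dq; goto_joints(q); T=[];F=[]
    for i in range(4):
        s=read_state(); T.append(s["torque"][2]); F.append(s["ft_force"]); e=s["joint_efforts"][6]; wait(0.04)
    print(round(s["time"],2),"q7cmd %.3f q7 %.3f Tz %.3f±%.3f e7 %.3f gap %.1f"%(q[6],s["qpos"][6],np.mean(T),np.std(T),e,s["finger_gap"]),"F",np.mean(F,0).round(1)); return q,np.mean(T)
E
python3 - <<'E'
from h import *
p=read_state()["eef_pos"]; movel([633.9,-56.2,155.0],None,30); s=st()
q=inverse_kinematics(np.array([633.9,-56.2,155.0]),R(a+np.pi/2)); print(q.round(3), s["qpos"].round(3))
for i in range(6): q,T=turn(q,0.04)
np.save("q.npy",q)
E
```

```text
22.64 [633.9 -56.  154.2] F [  6.5   -0.82 -14.45] T [ 0.1   -1.355  0.016] gap 55.4 q7 1.548
[-0.167  0.594  0.247  1.617 -0.169  0.951  1.548] [-0.166  0.599  0.246  1.61  -0.169  0.96   1.548]
23.02 q7cmd 1.508 q7 1.507 Tz -0.399±0.012 e7 0.393 gap 55.2 F [  9.3   0.  -15.8]
23.43 q7cmd 1.468 q7 1.467 Tz -0.429±0.023 e7 0.393 gap 55.8 F [  9.   -0.2 -15.6]
23.85 q7cmd 1.428 q7 1.427 Tz -0.416±0.035 e7 0.393 gap 55.3 F [  9.5   0.7 -15.9]
24.27 q7cmd 1.388 q7 1.387 Tz -0.421±0.024 e7 0.393 gap 55.3 F [  8.8   0.2 -15.5]
24.68 q7cmd 1.348 q7 1.347 Tz -0.393±0.014 e7 0.393 gap 55.6 F [  9.1  -0.2 -15.6]
25.1 q7cmd 1.308 q7 1.307 Tz -0.411±0.035 e7 0.393 gap 55.2 F [  8.9   0.1 -15.6]
```

The baseline is steady: Tz is about -0.41 and the joint 7 effort is 0.393. I'll carry on until the rise reaches about 0.18 N m, with smaller steps once the lid is met.

Run:
```python
from h import *
q=np.load("q.npy"); B=-0.411; dq=.08; tot=.24
while tot<2.3:
    q,T=turn(q,dq); tot+=dq; np.save("q.npy",q); r=B-T
    if r>0.17: break
    dq=.08 if r<.07 else .05
    if read_state()["time"]>45: break
print("total",tot,"rise",r)
c=camera("wrist"); cv2.imwrite("pics/w3.png",c["image"])
```

```text
25.52 q7cmd 1.228 q7 1.227 Tz -0.388±0.020 e7 0.380 gap 55.4 F [  9.5  -0.2 -16.2]
25.93 q7cmd 1.148 q7 1.147 Tz -0.409±0.028 e7 0.380 gap 55.4 F [  8.9   0.1 -15.9]
26.35 q7cmd 1.068 q7 1.067 Tz -0.373±0.033 e7 0.379 gap 55.1 F [  9.2   0.2 -16.2]
26.77 q7cmd 0.988 q7 0.987 Tz -0.401±0.025 e7 0.379 gap 55.3 F [  9.2   0.6 -15.9]
27.18 q7cmd 0.908 q7 0.907 Tz -0.402±0.027 e7 0.379 gap 55.5 F [  9.1   0.1 -16.3]
27.6 q7cmd 0.828 q7 0.827 Tz -0.395±0.007 e7 0.379 gap 55.2 F [  9.5   0.5 -16.1]
28.02 q7cmd 0.748 q7 0.748 Tz -0.409±0.014 e7 0.379 gap 55.4 F [  9.2   0.9 -16.6]
28.43 q7cmd 0.668 q7 0.667 Tz -0.386±0.018 e7 0.378 gap 55.3 F [  9.7   0.6 -16.9]
28.85 q7cmd 0.588 q7 0.587 Tz -0.405±0.029 e7 0.378 gap 55.5 F [  9.3   0.8 -16.7]
29.27 q7cmd 0.508 q7 0.507 Tz -0.398±0.050 e7 0.378 gap 55.6 F [  9.8   0.8 -16.6]
29.68 q7cmd 0.428 q7 0.427 Tz -0.387±0.033 e7 0.378 gap 55.3 F [  9.9   0.8 -16.8]
30.1 q7cmd 0.348 q7 0.348 Tz -0.298±0.021 e7 0.300 gap 55.7 F [ 10.9   0.6 -17. ]
30.52 q7cmd 0.268 q7 0.268 Tz -0.308±0.033 e7 0.269 gap 55.4 F [ 10.4   0.8 -16.7]
30.93 q7cmd 0.188 q7 0.
[... 423 characters left out ...]
 Tz -0.285±0.014 e7 0.269 gap 55.6 F [ 10.8   0.7 -17.6]
33.43 q7cmd -0.292 q7 -0.292 Tz -0.292±0.032 e7 0.269 gap 55.5 F [ 11.6   0.9 -17.8]
33.85 q7cmd -0.372 q7 -0.372 Tz -0.310±0.015 e7 0.269 gap 55.6 F [ 12.1   0.6 -18.5]
34.27 q7cmd -0.452 q7 -0.452 Tz -0.298±0.019 e7 0.269 gap 55.6 F [ 11.7   0.7 -18.3]
34.68 q7cmd -0.532 q7 -0.532 Tz -0.232±0.040 e7 0.221 gap 55.5 F [ 12.3   0.3 -18.4]
35.1 q7cmd -0.612 q7 -0.612 Tz -0.205±0.020 e7 0.162 gap 55.4 F [ 11.7  -0.1 -18.7]
35.52 q7cmd -0.692 q7 -0.692 Tz -0.145±0.038 e7 0.102 gap 55.4 F [ 12.5   0.5 -18.2]
35.93 q7cmd -0.772 q7 -0.772 Tz -0.068±0.024 e7 0.043 gap 55.7 F [ 12.2   0.5 -18.9]
total 2.3200000000000007 rise -0.3428544575397261
```

The reading fell instead of rising: 0.38, then a plateau 0.11 lower, then a linear change of about 0.75 per rad. In size that matches lid contact, lid sliding, then home. But the sign is opposite to what I assumed, so I must check the direction and the lid before moving.

Run:
```python
from h import *
s=st(); y=s["tool_rot"][:,1]; print("yaw now",np.degrees(np.arctan2(y[1],y[0])).round(1),"start",80.8, s["joint_efforts"][6])
c=camera("scene"); c0=np.load("pics/scene0.npz")
P=cloud(c); X=(P[...,:2]-C)@d; Yp=(P[...,:2]-C)@np.array([-d[1],d[0]]); Z=P[...,2]
m=(X>-50)&(X<50)&(abs(Yp)<50)&(Z>65)&(Z<148); 
if m.sum(): print("under beam",m.sum(),np.histogram(Z[m],bins=range(65,150,3)))
w=cv2.imread("pics/w3.png"); cv2.imwrite("pics/w3v.png",w)
```

```text
36.02 [634.9 -55.9 154.3] F [ 12.68   0.49 -18.58] T [-0.059 -2.788 -0.103] gap 55.2 q7 -0.772
yaw now -52.1 start 80.8 0.06428336491808295
under beam 204 (array([ 8, 11,  8, 27, 32, 15, 23, 38, 27,  9,  2,  4,  0,  0,  0,  0,  0,
        0,  0,  0,  0,  0,  0,  0,  0,  0,  0,  0]), array([ 65,  68,  71,  74,  77,  80,  83,  86,  89,  92,  95,  98, 101,
       104, 107, 110, 113, 116, 119, 122, 125, 128, 131, 134, 137, 140,
       143, 146, 149]))
```

View pics/w3v.png

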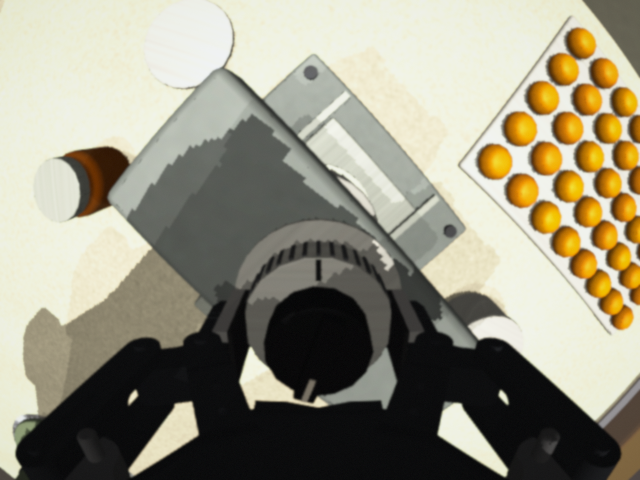

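The tool yaw went from 80.8° to -52.1°, so the turn was clockwise. The ring's mark is still at (318,270), so there was no slip. The knob's bar mark has rotated in the image exactly as the scene has, so the inner knob is unmoved. My threshold had the wrong sign. Judged by the size of the change (0.335 N m), the head is now at about 33 N, just under the limit. I'll ease off slightly and finish with a small clockwise step, so the reading is taken in the same way at about 0.22.

Run:
```python
from h import *
q=np.load("q.npy")
q,T=turn(q,-0.17); q,T=turn(q,0.04); np.save("q.npy",q)
```

```text
36.49 q7cmd -0.602 q7 -0.602 Tz 0.511±0.011 e7 -0.469 gap 55.6 F [ 12.5  -0.4 -18.4]
36.91 q7cmd -0.642 q7 -0.642 Tz -0.137±0.021 e7 0.156 gap 55.4 F [ 12.8   0.  -18.4]
```

The same-way change is now about 0.22 N m, or about 22 N, clamped within the window. I'll release, lift clear and check.

Run:
```python
from h import *
open_gripper(); st(); movel([634.5,-56,240],None,80); st()
c=camera("wrist"); cv2.imwrite("pics/w4.png",c["image"])
v=cv2.imread("pics/w1.png")
movel(at(-170,240)); t=camera("top"); st(); cv2.imwrite("pics/top4.png",t["image"])
P=cloud(camera("scene")); X=(P[...,:2]-C)@d; Yp=(P[...,:2]-C)@np.array([-d[1],d[0]]); Z=P[...,2]
h=(X>-135)&(X<-95)&(abs(Yp)<40)&(Z>66)&(Z<76); print("handle",np.median(X[h]))
```

```text
37.36 [633.9 -56.3 155.2] F [ 0.45  0.78 -0.76] T [ 0.004 -0.026  0.022] gap 85.4 q7 -0.642
38.58 [634.3 -56.  239.4] F [ 0.26 -0.01 -0.99] T [-0.063 -0.013  0.074] gap 85.3 q7 -0.662
39.97 [465.5 -29.3 239.9] F [0.2  0.22 0.13] T [-0.002 -0.026 -0.049] gap 85.5 q7 -0.769
handle -105.4559089843628
```

View pics/w4.png

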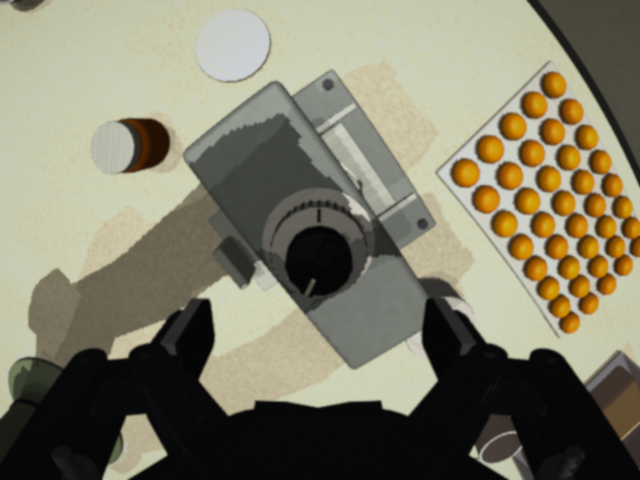

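The final wrist view shows the ring turned and free of the fingers, and the bystanders in place. The knob's mark stripe, at about (310,287), has turned 125.6° in the view against 125.5° for the tool, so the knob is unchanged. I'm handing in.

```bash
python3 -c "
from workcell import *
print(finish_job(), read_state()['time'])"
```

```text
the job is handed in; nothing more can be done
the job is handed in; nothing more can be done
```

Job handed in at about 40 s: the tray is at its stop, the ring is turned clockwise and holding about 22 N on the lid, and the inner knob is unmoved, but the force first peaked at an estimated 33–36 N (dent limit 35 N), so a dent can't be ruled out.

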